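# Rub the burr off a brass T-nut on the bench stone, held in tongs

## Task

Take the burr off the underside of the small brass T-nut: grip the spring tongs out of the tool block, close them on the neck of the nut, set it flat on the grey sharpening stone near the stone's far end and draw it towards you along the stone to near its near end, keeping it flat and under light, steady pressure (about 5 N) all the way. Then lift it 10 cm or more clear of the stone for inspection and finish like that, still holding it up in the tongs, upright and motionless. Never touch the nut with the gripper's fingers, and leave the other things on the bench where they are.

Things in the scene. Friction and masses are not known exactly. Their poses are not given: they have to be found in the camera images.
- tongs: Spring tongs, steel strip with dark wooden grip scales, 129 mm tall, 16 mm wide in x, 80 g, standing upright, jaws down, loose in the tool block's pocket. Origin: midway between the jaw tips; z runs up the middle to the round spring bow at the top; the jaws close along y. Jaws 14 mm wide in x, flat faces from z = 0 to 22 mm, 44 mm apart at rest. No pose is given while the fingers hold them
- tongs_grip (a point): Point to grip across y, midway between the flat wooden scales, 71 mm above the jaw tips, 58 mm below the top of the bow. The scales reach 22 mm above and below it, 16 mm wide in x. At rest they splay downwards: 44 mm over their backs at the upper ends, 49 here, 55 at the lower ends; all 38 mm when closed on the nut. Carry them with the fingers at 45 mm: jaws about 27 mm open
- tongs_left (a joint): Turn of each tongs arm (both move alike), rad: 0 sprung open, 0.12 when the jaw faces are parallel and 16 mm apart, 0.19 the stop. The jaws shut 1.6 to 2.3 mm for each mm the fingers close. The spring pushes on each finger with about 5 N at first, 13 N at 0.12. Held firmly (25 to 40 N) the tongs bear a push along their z or y; pushed along x they may swing in the fingers
- tool_block: Fixed wooden tool block, 64 x 134 x 50 mm (x, y, z), that holds the tongs: pocket at its middle, 19 mm in x by 55 mm in y, 38 mm deep (floor 12 mm above the bench). The tongs stand on the pocket floor, their y along the block's y. Two short nail punches in it reach 60 mm above the bench, at x = +18, y = +50 and -50 mm. Origin: centre of the underside
- t_nut: Brass T-slot nut standing on the bench on its flange, 85 g. Origin: centre of the flange's underside (the face to be rubbed). Flange 22 x 30 mm (x, y), 6 mm thick; on it the neck, 22 mm in x and 16 mm across in y, from z = 6 to 24 mm, with a threaded hole in its top. The jaws take the neck across y, tips just above the flange
- stone_top (a point): Centre of the top face of the grey sharpening stone (203 x 70 mm), 36 mm above the bench; the rim of its fixed wooden holder (226 x 92 mm) lies 10 mm lower. x runs along the stone's length: +x points to its far end, away from the robot to within about 0.3 rad. The stone lies on a rubber bed and sinks about 1 mm for each 3 N, at most 8 mm
- stone_holder: The wooden holder with the stone in it. Origin: centre of the underside, 36 mm below the stone's top face; x along its length
- hex_set: Loose folding hex-key set, 20 x 111 x 24 mm, not to be disturbed
- offcut_1: Loose wooden offcut, 45 x 70 x 19 mm, not to be disturbed
- pencil_2: Loose pencil, 190 mm long, not to be disturbed
- tape_measure: Loose tape measure, 39 x 91 x 66 mm, not to be disturbed
- combination_square: Loose combination square, 74 x 242 x 17 mm, not to be disturbed
Mind the look-alikes: they are no part of the job. There is more than one size of the tongs; the job needs the largest.

How it is judged:
By the outcome, as a careful person would: the job done as asked, in the order asked, and still so for the second after the job is handed in, while the arm keeps its last pose, push and grip.
It also fails if it takes over 69 s, if anything falls off the work surface, if the arm or the gripper's body presses on something with over 40 N, if the wrist force passes 120 N, or if a joint passes its speed limit or range.

## Robot

A 6-joint arm with a two-finger parallel gripper is mounted at the origin on a cart in front of the work surface, level with it; the furniture and walls round the work are solid. World frame = base frame: x ahead of the robot, y to its left, z up, the work surface at z = 0. Lengths are in m, angles in rad, forces in N, time in s.
With the tool pointing down it reaches from about 0.35 to 0.85 m from the base axis. Payload 8.1 kg.
Tool frame: the origin (TCP) lies between the finger pads; the fingertips stand 11 mm ahead of it and the grasp point (between the pads) lies 8 mm behind it (robot.tips_ahead is the distance from the TCP to the fingertips, in m); z points along the fingers, y is the line along which they close (so a half turn about z gives the same grasp; the last joint's range is limited). The gripper opens to 93 mm and grips with 3 to 60 N. Pads are 15 mm wide; open, the fingers measure 128 mm over their backs; the gripper's body (75 mm by 188 mm) begins 65 mm behind the grasp point.
Start: joints at [1.03, 0.13, 1.488, -0, 1.523, -0.085], TCP at [0.264, 0.539, 0.23] pointing down, gripper open.
Joint ranges: [-2.96, 2.96], [-0.89, 2.26], [0.02, 2.5], [-1.34, 4.48], [0, 2.73], [-2.66, 2.66]. Speed limits (rad/s): [2.39, 2.39, 2.79, 3.14, 3.14, 3.14].

## Interface

Orientations are given as a rotation vector (axis times angle).
In Python, from plant import robot gives the robot as it stands. The module is installed in compiled form; this text tells all that it offers.
- The arm moves only by the tool move_arm, never from a script. Its argument "deltas" is one flat list of numbers, 7 for each row, row after row: the shift along the tool's x, y, z in m, then the turn, a rotation vector about the tool's x, y, z in rad, then the opening, from 0 (shut) to 1 (fully open). A call has 1 to 12 rows; each row is the pose to reach, as a shift and turn from the pose commanded when the call began, along the tool's axes at that moment; what a row does not reach only later rows make up. A row lasts 1/8 s, in which the tool goes at most 62.5 mm and 10.7 degrees, less where a joint would pass 70% of its speed; a pose out of reach is approached as far as the arm can. A call with a gripper value outside its range is refused whole. The fingers move at their own pace and stop on an object; "squeeze" is the grip in N (left out, the last holds). Time passes only in rows, so rows that repeat a pose let the fingers close. It gives the time, the measured TCP pose, the force, the opening and the grip force at its end, in the units of the state.
- robot.read_state(): the state, without advancing time (a new reading comes with each control period).
- robot.read_camera(name): name is "scene" or "top" or "wrist"; returns (picture, depth): 420x560x3 uint8, red, green, blue; 420x560 float32, m along the optical axis (not along the pixel's ray), 0 where there is no reading.
- robot.camera_model(name): a dict with "K" (3x3 intrinsics, pixels), "R" (3x3) and "t" (3): a world point X has camera coordinates R X + t; the wrist camera has in their place "tool_from_camera" (4x4, takes a point from camera to tool coordinates, whose origin is the TCP and whose axes are the flange's). Camera axes: x right, y down, z forward; pixel columns grow to the right and rows downward; lengths in m; the calibration is good to about 2 mm. A picture is of the moment at which its call begins: read the wrist's pose just before it. camera_model takes no time and is no camera call.
- robot.close_job(): hands the job in; it is judged then, once.
Trained networks look in the newest picture that a camera, given by its name, has taken for a name from the list of things; names that differ only in an ending like _2 or _b are one class to them, and where a whole thing is asked for, a point or a joint stands for the part that bears it (a point fixed in the world has none). Each returns a list of dicts, best first, with "confidence" (0 to 1); they miss things now and then, are a little off and sometimes report something else, mostly with a low value. They report only what shows in the picture. A call takes as long as a camera call. They do not tell look-alikes from the thing itself.
- robot.recognise(camera, label): "uv" ([column, row] in pixels, amid what is visible of it).
The state is a dict: "t": time; "q": joint angles; "dq": joint speeds; "joint_torque": joint torques, N m; "tool_pos": TCP position; "orientation": TCP orientation; "force": force on the tool from outside, world axes, zero at the start; "wrist_torque": the same for the moment, N m; "opening": finger opening in m; "gripper_force": force on a finger pad.
Only numpy, scipy, OpenCV 4.12 (cv2) and the standard library are available. Lean on these libraries where they do the work, as an engineer would, in place of code of your own. Each camera call takes 0.05 s, during which the arm holds its last target. There are 200 camera calls.

## Working session

There is one attempt and no reset: what is moved stays moved. The work goes in short steps, Python scripts to look and compute and a tool call to move; the robot and the scene stay as the last step left them, time stands still between calls to the robot, and variables do not carry over. Pictures are saved under pics/ and viewed, at most 10 in all, crops included, and the job is handed in when it is done.

Besides the shell and the picture viewer there is one more tool, called after ">>>" by a JSON object that holds its "op" and its "data". move_arm: Moves the arm, as the interface text tells. Its arguments: {"type":"object","properties":{"deltas":{"type":"array","items":{"type":"number"}},"squeeze":{"type":"number"}},"required":["deltas"]}

```bash
mkdir -p pics
cat > h.py <<'E'
import numpy as np, cv2
from scipy.spatial.transform import Rotation as Ro
from plant import robot
def cam(name):
    s=robot.read_state(); p,d=robot.read_camera(name); m=robot.camera_model(name)
    K=np.array(m["K"])
    if name=="wrist":
        T=np.eye(4);T[:3,:3]=Ro.from_rotvec(s["orientation"]).as_matrix();T[:3,3]=s["tool_pos"]
        W=T@np.array(m["tool_from_camera"])
    else:
        W=np.eye(4);R=np.array(m["R"]);W[:3,:3]=R.T;W[:3,3]=-R.T@np.array(m["t"])
    return p,d,K,W
def cloud(d,K,W):
    v,u=np.mgrid[:d.shape[0],:d.shape[1]]
    c=np.stack([(u-K[0,2])/K[0,0]*d,(v-K[1,2])/K[1,1]*d,d],-1)
    w=c@W[:3,:3].T+W[:3,3]; w[d==0]=np.nan
    return w
def save(p,f,crop=None,k=1):
    if crop: a,b,c,e=crop; p=p[b:e,a:c]
    cv2.imwrite("pics/"+f,cv2.resize(p[:,:,::-1],None,fx=k,fy=k))
E
python3 - <<'E'
from h import *
np.set_printoptions(precision=3,suppress=True)
out=[]
for n in ("top","scene"):
    p,d,K,W=cam(n); c=cloud(d,K,W); out.append(p); np.savez(n,p=p,c=c)
    for l in ("tongs","tool_block","t_nut","stone_holder","hex_set"):
        for r in robot.recognise(n,l):
            u,v=map(int,r["uv"]); print(n,l,u,v,round(r["confidence"],2),c[v,u])
    save(p,n+"0.png",None,1.4)
print(robot.read_state())
E
```

```text
top tongs 144 215 0.69 [0.571 0.206 0.13 ]
top tongs 150 263 0.6 [0.458 0.205 0.083]
top tongs 144 184 0.4 [0.668 0.249 0.001]
top tool_block 152 221 0.59 [0.558 0.194 0.107]
top t_nut 337 210 0.58 [ 0.583 -0.265  0.025]
top t_nut 181 160 0.54 [0.726 0.145 0.023]
top stone_holder 336 148 0.72 [ 0.753 -0.271  0.015]
top stone_holder 238 218 0.56 [ 0.567 -0.006  0.038]
top hex_set 181 162 0.74 [0.721 0.145 0.022]
scene tongs 222 312 0.88 [0.588 0.195 0.051]
scene tongs 187 312 0.73 [0.648 0.244 0.074]
scene tongs 261 334 0.68 [0.47  0.211 0.088]
scene tongs 213 323 0.31 [0.576 0.241 0.088]
scene tool_block 215 319 0.71 [0.571 0.237 0.104]
scene tool_block 226 334 0.57 [0.549 0.236 0.051]
scene t_nut 315 197 0.51 [ 0.575 -0.259  0.027]
scene stone_holder 272 262 0.59 [0.564 0.008 0.037]
scene hex_set 195 279 0.67 [0.713 0.141 0.021]
scene hex_set 273 262 0.31 [0.561 0.008 0.039]
{'t': 0.6, 'q': array([ 1.03 ,  0.13 ,  1.488, -0.   ,  1.523, -0.085]), 'dq': array([ 0.001, -0.   ,  0.001, -0.001,  0.001, -0.001]), 'joint_torque': array([ -0.   , -55.941, -49.18 ,   0.077,   0.023,  -0.   ]), 'tool_pos': array([0.264, 0.539, 0.23 ]), 'orientation': array([0.71, 3.06, 0.  ]), 'force': array([ 0.291, -0.271, -0.343]), 'wrist_torque': array([-0.007,  0.06 ,  0.014]), 'gripper_force': 0.0, 'opening': 0.09304753166836517}
```

View pics/top0.png

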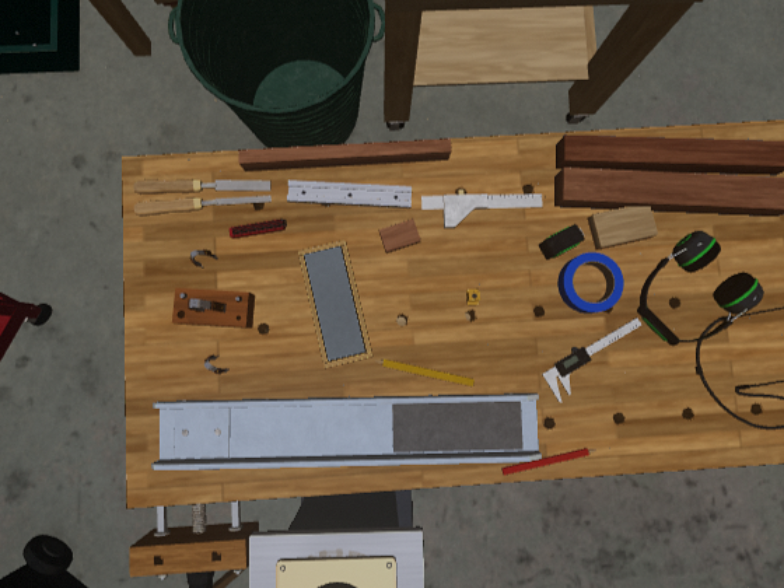

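View pics/scene0.png

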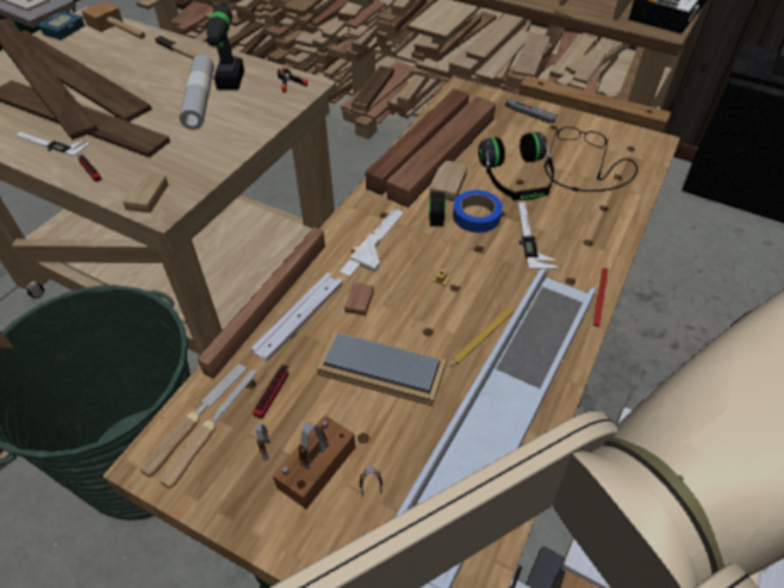

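Top view (784-px scale): block with tongs at (207,305), two smaller free-standing tongs at (202,257) and (215,363), stone (335,305), and a brass nut at (472,297). There are also small things at (402,320) and (472,315). Next I measure the block, stone and nut coarsely.

Run:
```python
from h import *
np.set_printoptions(precision=3,suppress=True)
for n in ("top","scene"):
    D=np.load(n+".npz"); c=D["c"].reshape(-1,3)
    def sel(x0,x1,y0,y1,z0,z1):
        return c[(c[:,0]>x0)&(c[:,0]<x1)&(c[:,1]>y0)&(c[:,1]<y1)&(c[:,2]>z0)&(c[:,2]<z1)]
    for nm,b in dict(block=(.48,.65,.1,.3,.042,.056),tongs=(.5,.64,.1,.3,.1,.2),t1=(.4,.5,.1,.3,.02,.2),t2=(.62,.72,.17,.3,.02,.2),stone=(.4,.7,-.1,.1,.03,.045),nut=(.54,.64,-.31,-.22,.008,.06),other=(.5,.56,-.3,-.22,.005,.06),o2=(.5,.6,-.2,-.1,.005,.06)).items():
        s=sel(*b)
        if len(s)<4: print(n,nm,len(s));continue
        r=cv2.minAreaRect((s[:,:2]*1000).astype(np.float32)); print(n,nm,len(s),np.round(r[0],0),np.round(r[1],0),round(r[2],1),"zmax",s[:,2].max().round(3), "zmed",np.median(s[:,2]).round(3))
```

```text
top block 1095 [591. 215.] [136. 112.] 85.3 zmax 0.056 zmed 0.05
top tongs 122 [567. 216.] [46. 15.] 85.8 zmax 0.144 zmed 0.127
top t1 83 [463. 208.] [34. 11.] 38.1 zmax 0.091 zmed 0.067
top t2 121 [683. 209.] [ 18. 105.] 44.6 zmax 0.091 zmed 0.057
top stone 2125 [572. -10.] [223.  86.] 15.0 zmax 0.043 zmed 0.036
top nut 66 [ 579. -268.] [22. 27.] 88.9 zmax 0.028 zmed 0.024
top other 5 [ 524. -264.] [24. 75.] 9.5 zmax 0.006 zmed 0.005
top o2 4 [ 533. -144.] [91. 60.] 31.2 zmax 0.007 zmed 0.006
scene block 1278 [590. 215.] [135. 113.] 85.3 zmax 0.056 zmed 0.051
scene tongs 157 [567. 218.] [45. 16.] 83.8 zmax 0.147 zmed 0.125
scene t1 105 [464. 210.] [35. 11.] 38.2 zmax 0.093 zmed 0.068
scene t2 191 [685. 212.] [ 21. 108.] 43.0 zmax 0.093 zmed 0.048
scene stone 1887 [571.  -4.] [224.  90.] 12.7 zmax 0.044 zmed 0.038
scene nut 71 [ 594. -275.] [30. 81.] 54.1 zmax 0.03 zmed 0.022
scene other 24 [ 534. -260.] [75. 58.] 82.5 zmax 0.008 zmed 0.006
scene o2 57 [ 549. -150.] [98. 95.] 89.1 zmax 0.009 zmed 0.006
```

```bash
cat >> h.py <<'E'
def delta(pos,yaw_y,down=True):
    """tool-frame shift+turn to TCP pos, pointing down, tool y axis along world angle yaw_y (deg, mod 180)"""
    s=robot.read_state(); R=Ro.from_rotvec(s["orientation"]); best=None
    for a in (yaw_y,yaw_y+180):
        a=np.deg2rad(a); y=np.array([np.cos(a),np.sin(a),0]); z=np.array([0,0,-1.]); x=np.cross(y,z)
        T=Ro.from_matrix(np.stack([x,y,z],1)); r=(R.inv()*T).as_rotvec()
        if best is None or np.linalg.norm(r)<np.linalg.norm(best): best=r
    return np.round(R.inv().apply(np.array(pos)-s["tool_pos"]),4),np.round(best,4)
def pose():
    s=robot.read_state(); R=Ro.from_rotvec(s["orientation"]).as_matrix()
    print("pos",np.round(s["tool_pos"],4),"yawy",np.rad2deg(np.arctan2(R[1,1],R[0,1])).round(2),"z",R[:,2].round(4),"F",np.round(s["force"],2),"tq",np.round(s["wrist_torque"],2),"open",round(s["opening"],4),"grip",s["gripper_force"],"t",s["t"],"q",np.round(s["q"],2))
E
python3 - <<'E'
from h import *
pose(); print(np.round(robot.camera_model("wrist")["tool_from_camera"],3)); print(delta((.567,.216,.32),86))
print(delta((.50,.216,.32),86))
E
```

```text
pos [0.2641 0.5388 0.2297] yawy 63.88 z [ 1.e-04  0.e+00 -1.e+00] F [ 0.29 -0.27 -0.34] tq [-0.01  0.06  0.01] open 0.093 grip 0.0 t 0.6 q [ 1.03  0.13  1.49 -0.    1.52 -0.09]
[[ 0.001 -0.967 -0.255  0.071]
 [ 1.    -0.     0.002 -0.001]
 [-0.002 -0.255  0.967 -0.154]
 [ 0.     0.     0.     1.   ]]
(array([-0.414 , -0.1565, -0.0903]), array([ 0.   ,  0.   , -0.386]))
(array([-0.3539, -0.186 , -0.0903]), array([ 0.   ,  0.   , -0.386]))
```

>>> {"op": "move_arm", "data": {"deltas": [-0.05,-0.02,-0.02,0,0,-0.05,1,-0.1,-0.04,-0.04,0,0,-0.1,1,-0.15,-0.06,-0.06,0,0,-0.15,1,-0.2,-0.08,-0.08,0,0,-0.2,1,-0.25,-0.1,-0.09,0,0,-0.25,1,-0.3,-0.12,-0.09,0,0,-0.3,1,-0.35,-0.135,-0.09,0,0,-0.35,1,-0.38,-0.145,-0.09,0,0,-0.386,1,-0.405,-0.155,-0.09,0,0,-0.386,1,-0.414,-0.157,-0.09,0,0,-0.386,1,-0.414,-0.157,-0.09,0,0,-0.386,1]}}

```text
t: 1.98
tool_pos: [0.5667, 0.2156, 0.3195]
orientation: [-0.111, -3.139, -0.0]
force: [0.1, -0.0, 0.4]
opening: 0.0931
gripper_force: 0.0
```

Run:
```python
from h import *
pose(); p,d,K,W=cam("wrist"); c=cloud(d,K,W); np.savez("w1",p=p,c=c); save(p,"w1.png")
c=c.reshape(-1,3)
def sel(x0,x1,y0,y1,z0,z1):
    return c[(c[:,0]>x0)&(c[:,0]<x1)&(c[:,1]>y0)&(c[:,1]<y1)&(c[:,2]>z0)&(c[:,2]<z1)]
for nm,b in dict(block=(.50,.64,.1,.3,.046,.054),tongs=(.5,.64,.1,.3,.09,.2),bow=(.5,.64,.1,.3,.125,.2),punch=(.5,.64,.1,.3,.055,.064)).items():
    s=sel(*b); r=cv2.minAreaRect((s[:,:2]*1000).astype(np.float32)); print(nm,len(s),np.round(r[0],1),np.round(r[1],1),round(r[2],1),s[:,2].max())
```

```text
pos [0.5667 0.2156 0.3195] yawy 85.96 z [-4.e-04  1.e-04 -1.e+00] F [ 0.06 -0.05  0.43] tq [ 0.04 -0.   -0.05] open 0.0931 grip 0.0 t 1.975 q [ 0.28  0.13  1.33  0.    1.69 -1.22]
block 3603 [565.8 219. ] [134.2  64.5] 85.2 0.05395585870101266
tongs 535 [565.1 219.1] [45.3 15.7] 86.0 0.14221075669137662
bow 283 [565.7 219.3] [23.2 14.2] 85.8 0.14221075669137662
punch 72 [572.6 218.4] [106.8  29.6] 85.3 0.06282089205127345
```

View pics/w1.png

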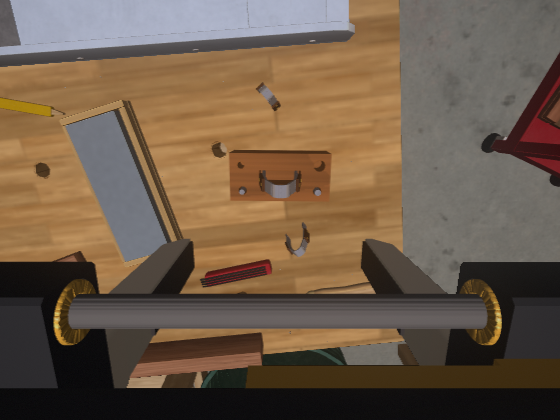

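Close view: the tongs in the block at (280,182) stand 142 mm high above the bench (12 + 129), so they are the largest. Look-alikes: the loose tongs at (268,95) and (297,240), about 90 mm. I choose the block's pair; the punches at (242,191) and (318,192) stay clear below the fingertips.

>>> {"op": "move_arm", "data": {"deltas": [0.001,0.003,0.05,0,0,0.007,1,0.001,0.003,0.1,0,0,0.007,1,0.001,0.003,0.15,0,0,0.007,1,0.001,0.003,0.2,0,0,0.007,1,0.001,0.003,0.225,0,0,0.007,1,0.001,0.003,0.24,0,0,0.007,1,0.001,0.003,0.241,0,0,0.007,1,0.001,0.003,0.241,0,0,0.007,0.6,0.001,0.003,0.241,0,0,0.007,0.5,0.001,0.003,0.241,0,0,0.007,0.484,0.001,0.003,0.241,0,0,0.007,0.484,0.001,0.003,0.241,0,0,0.007,0.484], "squeeze": 30}}

```text
t: 3.52
tool_pos: [0.566, 0.2186, 0.0788]
orientation: [0.121, 3.139, 0.0]
force: [0.3, -0.1, -1.6]
opening: 0.0483
gripper_force: 7.2
```

```bash
python3 -c "
from h import *
pose()"
```

```text
pos [0.566  0.2186 0.0788] yawy 85.6 z [ 1.e-04  0.e+00 -1.e+00] F [ 0.32 -0.08 -1.56] tq [ 0.05 -0.    0.01] open 0.0483 grip 7.236151506076567 t 3.525 q [ 0.28  0.27  1.62  0.    1.26 -1.21]
```

>>> {"op": "move_arm", "data": {"deltas": [0,0,0,0,0,0,0.484,0,0,0,0,0,0,0.484,0,0,0,0,0,0,0.484]}}

```text
t: 3.9
tool_pos: [0.5659, 0.2186, 0.0786]
orientation: [-0.121, -3.139, -0.0]
force: [1.1, -0.2, -0.6]
opening: 0.0454
gripper_force: 8.2
```

>>> {"op": "move_arm", "data": {"deltas": [0,0,-0.02,0,0,0,0.484,0,0,-0.05,0,0,0,0.484,0,0,-0.09,0,0,0,0.484,0,0,-0.13,0,0,0,0.484,0,-0.03,-0.15,0,0,0,0.484,0,-0.07,-0.16,0,0,0,0.484,-0.01,-0.12,-0.16,0,0,0,0.484,-0.02,-0.17,-0.16,0,0,0,0.484,-0.03,-0.22,-0.16,0,0,0,0.484,-0.04,-0.27,-0.16,0,0,0,0.484,-0.06,-0.32,-0.16,0,0,0,0.484]}}

```text
t: 5.28
tool_pos: [0.6013, -0.1067, 0.2407]
orientation: [0.12, 3.137, -0.0]
force: [1.1, 0.7, -0.9]
opening: 0.0451
gripper_force: 7.8
```

```bash
python3 -c "
from h import *
pose();print(delta((.64,-.265,.24),88))"
```

```text
pos [ 0.6013 -0.1067  0.2407] yawy 85.6 z [ 1.9e-03 -4.0e-04 -1.0e+00] F [ 1.13  0.72 -0.87] tq [ 0.05 -0.01 -0.04] open 0.0451 grip 7.801784509647405 t 5.275 q [-0.26  0.15  1.44  0.    1.54 -1.75]
(array([-0.0507, -0.1549,  0.0009]), array([-0.0003,  0.0019, -0.0419]))
```

>>> {"op": "move_arm", "data": {"deltas": [-0.01,-0.05,0,0,0,-0.01,0.484,-0.03,-0.1,0,0,0,-0.03,0.484,-0.045,-0.14,0,0,0,-0.042,0.484,-0.05,-0.155,0,0,0,-0.042,0.484,-0.05,-0.155,0,0,0,-0.042,0.484,-0.05,-0.155,0,0,0,-0.042,0.484]}}

```text
t: 6.02
tool_pos: [0.6392, -0.262, 0.2392]
orientation: [0.053, 3.141, 0.001]
force: [-0.4, 0.2, -0.3]
opening: 0.0455
gripper_force: 7.8
```

Run:
```python
from h import *
pose(); p,d,K,W=cam("wrist"); c=cloud(d,K,W); np.savez("w2",p=p,c=c); save(p,"w2.png")
for r in robot.recognise("wrist","t_nut"):
    u,v=map(int,r["uv"]); print(u,v,r["confidence"],c[v,u])
c=c.reshape(-1,3)
def sel(x0,x1,y0,y1,z0,z1):
    return c[(c[:,0]>x0)&(c[:,0]<x1)&(c[:,1]>y0)&(c[:,1]<y1)&(c[:,2]>z0)&(c[:,2]<z1)]
for nm,b in dict(nut=(.555,.61,-.30,-.24,.004,.03),top=(.555,.61,-.30,-.24,.018,.03),fl=(.555,.61,-.30,-.24,.004,.01)).items():
    s=sel(*b); print(nm,len(s)); 
    if len(s)>4: r=cv2.minAreaRect((s[:,:2]*1000).astype(np.float32)); print(np.round(r[0],1),np.round(r[1],1),round(r[2],1),np.median(s[:,2]))
```

```text
pos [ 0.6392 -0.262   0.2392] yawy 88.06 z [ 3.e-04  4.e-04 -1.e+00] F [-0.35  0.17 -0.26] tq [0.12 0.03 0.01] open 0.0455 grip 7.802025394521479 t 6.025 q [-0.46  0.37  1.19  0.    1.58 -2.  ]
270 133 0.79 [ 0.57894743 -0.26801852  0.02326876]
404 8 0.75 [ 0.4546706  -0.12083393  0.00836962]
nut 492
[ 578.9 -266.9] [29.9 22. ] 1.3 0.0224850726332963
top 283
[ 578.8 -266.9] [15.9 22. ] 1.3 0.02343163819469163
fl 207
[ 578.8 -266.6] [29.9 21.5] 0.4 0.005451075082387513
```

View pics/w2.png

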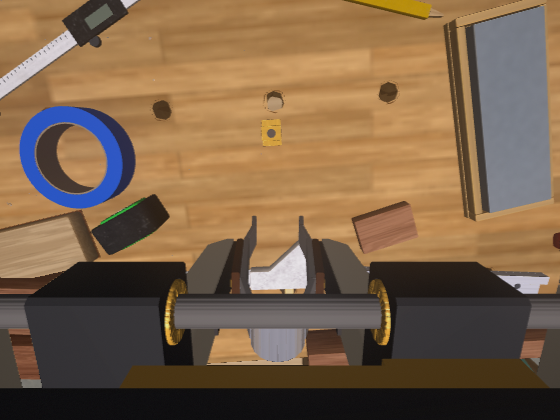

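The nut is at (270,133), confirmed by size, at (0.579,-0.267). Its long flange side (its y) runs along world x, so the tool must turn about 87°. The look-alike at (274,102) is only a hole or peg. Jaw tips show at (254,218) and (303,218). Now I check the tongs in the tool frame.

Run:
```python
from h import *
np.set_printoptions(precision=4,suppress=True)
c=np.load("w2.npz")["c"]; s=robot.read_state()
T=(c-s["tool_pos"])@Ro.from_rotvec(s["orientation"]).as_matrix()
a=T.reshape(-1,3); a=a[np.isfinite(a[:,0])]
a=a[(abs(a[:,0])<.025)&(abs(a[:,1])<.04)&(a[:,2]>.02)&(a[:,2]<.09)]
print(len(a))
for z0 in np.arange(.02,.09,.005):
    b=a[(a[:,2]>z0)&(a[:,2]<z0+.005)]
    if len(b): 
        l=b[b[:,1]<0]; r=b[b[:,1]>0]
        print(z0.round(3),len(b),b[:,0].min(),b[:,0].max(),*[ (q[:,1].min().round(4),q[:,1].max().round(4)) for q in (l,r) if len(q)])
print(a[:,2].max()); print(delta((.5788,-.2668,.13),1.2), delta((.5788,-.2668,.075),1.2))
```

```text
506
0.02 76 -0.0052596994112804295 0.00806222042338095 (np.float64(-0.0193), np.float64(-0.0164)) (np.float64(0.0156), np.float64(0.019))
0.025 90 -0.005898778258689863 0.007963475420412838 (np.float64(-0.0185), np.float64(-0.0157)) (np.float64(0.0151), np.float64(0.0183))
0.03 86 -0.00598822098912354 0.007821233290634656 (np.float64(-0.0182), np.float64(-0.0153)) (np.float64(0.0148), np.float64(0.0177))
0.035 67 -0.005262426989685671 0.008396345540394442 (np.float64(-0.0175), np.float64(-0.0146)) (np.float64(0.0141), np.float64(0.017))
0.04 84 -0.005494093170564303 0.008080652941238923 (np.float64(-0.0172), np.float64(-0.0142)) (np.float64(0.0137), np.float64(0.0168))
0.045 36 -0.004678597695966743 0.008149219344195211 (np.float64(-0.0172), np.float64(-0.0142)) (np.float64(0.0138), np.float64(0.0166))
0.05 23 0.006137502125753065 0.007862681945027874 (np.float64(-0.0174), np.float64(-0.0145)) (np.float64(0.0141), np.float64(0.0171))
0.055 21 0.007032384149803493 0.007983414576385224 (np.float64(-0.0178), np.float64(-0.015)) (np.float64(0.0147), np.float64(0.0173))
0.06 18 0.006983761541553526 0.007822462784154084 (np.float64(-0.0181), np.float64(-0.0153)) (np.float64(0.0149), np.float64(0.0178))
0.065 5 0.006979142962993407 0.007381460247610728 (np.float64(-0.0184), np.float64(-0.0184)) (np.float64(0.0159), np.float64(0.018))
0.0667170607718812
(array([ 0.0603, -0.007 ,  0.1091]), array([0.0003, 0.0001, 1.5166])) (array([ 0.0603, -0.007 ,  0.1641]), array([0.0003, 0.0001, 1.5166]))
```

>>> {"op": "move_arm", "data": {"deltas": [0,0,0,0,0,0.1,0.484,0.005,0,0,0,0,0.26,0.484,0.015,0,0.01,0,0,0.43,0.484,0.025,-0.001,0.02,0,0,0.61,0.484,0.035,-0.003,0.03,0,0,0.79,0.484,0.045,-0.005,0.045,0,0,0.97,0.484,0.055,-0.007,0.06,0,0,1.15,0.484,0.06,-0.007,0.075,0,0,1.32,0.484,0.06,-0.007,0.09,0,0,1.44,0.484,0.06,-0.007,0.1,0,0,1.517,0.484,0.06,-0.007,0.1,0,0,1.517,0.484,0.06,-0.007,0.1,0,0,1.517,0.484]}}

```text
t: 7.62
tool_pos: [0.5793, -0.2679, 0.1395]
orientation: [2.197, 2.245, 0.0]
force: [1.0, -0.9, -0.7]
opening: 0.0452
gripper_force: 7.8
```

Run:
```python
from h import *
np.set_printoptions(precision=4,suppress=True)
pose(); p,d,K,W=cam("wrist"); c=cloud(d,K,W);save(p,"w3.png")
s=c.reshape(-1,3)
s=s[(s[:,0]>.555)&(s[:,0]<.61)&(s[:,1]>-.3)&(s[:,1]<-.24)&(s[:,2]>.004)&(s[:,2]<.03)]
for m in (s,s[s[:,2]>.018],s[s[:,2]<.01]):
    if len(m)>4: r=cv2.minAreaRect((m[:,:2]*1000).astype(np.float32)); print(len(m),np.round(r[0],1),np.round(r[1],1),round(r[2],1))
st=robot.read_state()
a=((c-st["tool_pos"])@Ro.from_rotvec(st["orientation"]).as_matrix()).reshape(-1,3)
a=a[(abs(a[:,0])<.025)&(abs(a[:,1])<.04)&(a[:,2]>.055)&(a[:,2]<.075)]
print("tips",a.min(0),a.max(0)); print(delta((.5788,-.2668,.075),1.2))
```

```text
pos [ 0.5793 -0.2679  0.1395] yawy 1.23 z [ 0.0008 -0.0004 -1.    ] F [ 0.96 -0.86 -0.68] tq [-0.1   0.1  -0.01] open 0.0452 grip 7.8017526538315 t 7.625 q [-0.51  0.29  1.48  0.    1.38 -0.53]
846 [ 579.1 -267.1] [29.6 22.2] 1.1
468 [ 579.  -266.9] [15.7 21.7] 1.2
345 [ 579.1 -267.2] [29.6 22.1] 0.8
tips [ 0.0055 -0.0191  0.0552] [0.0072 0.0173 0.0681]
(array([ 0.0013, -0.0007,  0.0646]), array([0.0011, 0.0007, 0.0002]))
```

View pics/w3.png

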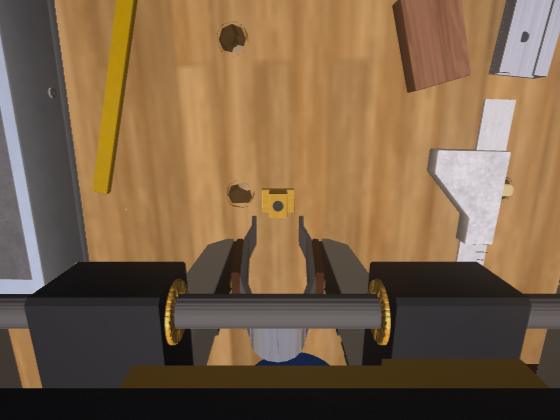

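Nut at (278,203), centred between jaw tips (254,220) and (303,220). Descending.

>>> {"op": "move_arm", "data": {"deltas": [0.0005,0.0005,0.02,0.001,0,0,0.484,0.0005,0.0005,0.035,0.001,0,0,0.484,0.0005,0.0005,0.05,0.001,0,0,0.484,0.0005,0.0005,0.058,0.001,0,0,0.484,0.0005,0.0005,0.063,0.001,0,0,0.484,0.0005,0.0005,0.064,0.001,0,0,0.484,0.0005,0.0005,0.064,0.001,0,0,0.484]}}

```text
t: 8.55
tool_pos: [0.5798, -0.268, 0.0752]
orientation: [2.2, 2.242, -0.001]
force: [0.5, -0.6, -1.5]
opening: 0.0453
gripper_force: 7.8
```

```bash
python3 -c "
from h import *
pose();print(delta((.579,-.2667,.0755),1.2))"
```

```text
pos [ 0.5798 -0.268   0.0752] yawy 1.09 z [-2.e-04 -4.e-04 -1.e+00] F [ 0.49 -0.63 -1.46] tq [-0.09  0.09  0.01] open 0.0453 grip 7.801904220141296 t 8.55 q [-0.51  0.35  1.52 -0.    1.27 -0.53]
(array([ 0.0013, -0.0008, -0.0003]), array([-0.0002,  0.0004, -0.002 ]))
```

>>> {"op": "move_arm", "data": {"deltas": [0.001,-0.0003,-0.0005,0,0,0,0.46,0.001,-0.0003,-0.0005,0,0,0,0.43,0.001,-0.0003,-0.0005,0,0,0,0.4,0.001,-0.0003,-0.0005,0,0,0,0.37,0.001,-0.0003,-0.0005,0,0,0,0.34,0.001,-0.0003,-0.0005,0,0,0,0.34,0.001,-0.0003,-0.0005,0,0,0,0.34], "squeeze": 38}}

```text
t: 9.43
tool_pos: [0.5793, -0.2669, 0.0754]
orientation: [-2.2, -2.242, 0.001]
force: [0.2, 0.8, 1.9]
opening: 0.038
gripper_force: 38.0
```

```bash
python3 -c "
from h import *
pose()"
```

```text
pos [ 0.5793 -0.2669  0.0754] yawy 1.09 z [-6.e-04 -2.e-04 -1.e+00] F [0.16 0.81 1.94] tq [ 0.08 -0.04 -0.01] open 0.038 grip 37.99918234348297 t 9.425 q [-0.51  0.35  1.52 -0.    1.27 -0.53]
```

>>> {"op": "move_arm", "data": {"deltas": [0,0,-0.01,0,0,0,0.34,0,0,-0.03,0,0,0,0.34,0,0,-0.06,0,0,0,0.34,0,0,-0.1,0,0,0,0.34,0.01,0,-0.13,0,0,-0.04,0.34,0.03,0,-0.15,0,0,-0.09,0.34,0.06,0,-0.155,0,0,-0.14,0.34,0.09,0,-0.155,0,0,-0.19,0.34,0.12,0,-0.155,0,0,-0.234,0.34,0.135,0,-0.155,0,0,-0.234,0.34,0.14,0,-0.155,0,0,-0.234,0.34,0.14,0,-0.155,0,0,-0.234,0.34]}}

```text
t: 10.92
tool_pos: [0.5766, -0.1271, 0.2302]
orientation: [-1.923, -2.483, 0.002]
force: [0.5, 1.4, -1.5]
opening: 0.0378
gripper_force: 38.0
```

Run:
```python
from h import *
np.set_printoptions(precision=4,suppress=True)
pose(); p,d,K,W=cam("wrist"); c=cloud(d,K,W);np.savez("w4",p=p,c=c);save(p,"w4.png")
s=c.reshape(-1,3)
s=s[(s[:,0]>.42)&(s[:,0]<.72)&(s[:,1]>-.1)&(s[:,1]<.1)]
for lo,hi in ((.032,.042),(.022,.029),(.022,.045)):
    m=s[(s[:,2]>lo)&(s[:,2]<hi)]; r=cv2.minAreaRect((m[:,:2]*1000).astype(np.float32)); print(len(m),np.round(r[0],1),np.round(r[1],1),round(r[2],2),np.median(m[:,2]))
st=robot.read_state()
a=((c-st["tool_pos"])@Ro.from_rotvec(st["orientation"]).as_matrix())
b=a[(abs(a[...,0])<.03)&(abs(a[...,1])<.03)&(a[...,2]>.045)&(a[...,2]<.09)]
for z in np.arange(.045,.09,.003):
    q=b[(b[:,2]>=z)&(b[:,2]<z+.003)]
    if len(q): print(z.round(3),len(q),q.min(0),q.max(0))
```

```text
pos [ 0.5766 -0.1271  0.2302] yawy 14.48 z [-0.0011 -0.0004 -1.    ] F [ 0.5   1.4  -1.47] tq [-0.04  0.01  0.02] open 0.0378 grip 37.99729585647583 t 10.925 q [-0.3   0.11  1.51 -0.    1.52 -0.56]
14810 [571.   -4.8] [203.1  70.1] 12.28 0.03541521066460496
5162 [598.4   3.9] [288.4 110.4] 17.52 0.025228327752534335
20005 [598.4   3.9] [288.4 110.4] 17.52 0.03504730687972529
0.045 20 [-0.0012 -0.0116  0.0451] [0.0071 0.0099 0.0476]
0.048 53 [-0.0095 -0.0118  0.0481] [0.0116 0.0101 0.051 ]
0.051 712 [-0.0107 -0.0119  0.051 ] [0.0115 0.0096 0.054 ]
0.054 46 [-0.0051 -0.0113  0.054 ] [0.0115 0.0096 0.0569]
0.057 33 [ 0.0065 -0.0115  0.0571] [0.0115 0.0098 0.06  ]
0.06 40 [ 0.0065 -0.0117  0.0601] [0.0114 0.01   0.063 ]
0.063 29 [ 0.0063 -0.011   0.0631] [0.0116 0.0101 0.0656]
0.066 31 [-0.0026 -0.015   0.0662] [0.0114 0.0134 0.069 ]
0.069 263 [-0.0039 -0.0159  0.069 ] [0.0118 0.0142 0.0719]
0.072 42 [ 0.0104 -0.0158  0.072 ] [0.0115 0.0134 0.0745]
0.075 1 [ 0.0106 -0.0063  0.0757] [ 0.0106 -0.0063  0.0757]
```

View pics/w4.png

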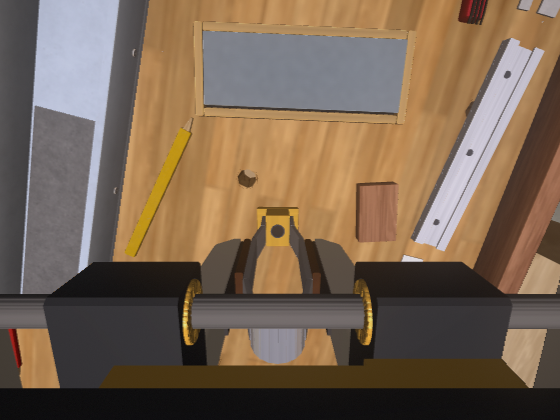

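Nut sits upright in the jaws at (278,230), and the stone spans (195,22)–(412,123). It measures 203x70 mm with its centre at (0.571,-0.005) and yaw 12.3°. Moving above the far end.

Run:
```python
from h import *
print(delta((.6453,.0114,.23),12.28),delta((.6453,.0114,.13),12.28))
c=np.load("w4.npz")["c"];st=robot.read_state()
a=((c-st["tool_pos"])@Ro.from_rotvec(st["orientation"]).as_matrix()).reshape(-1,3)
for z,w in ((.0515,.0018),(.0697,.0018)):
    q=a[(abs(a[:,0])<.012)&(abs(a[:,1])<.016)&(abs(a[:,2]-z)<w)]
    print(len(q),np.linalg.lstsq(np.c_[q[:,:2],np.ones(len(q))],q[:,2],rcond=None)[0])
```

```text
(array([ 0.1173,  0.1012, -0.    ]), array([-0.0012,  0.0001,  0.038 ])) (array([0.1173, 0.1013, 0.1   ]), array([-0.0012,  0.0001,  0.038 ]))
733 [-0.00479946  0.00363465  0.05198251]
272 [-0.01005841  0.00097233  0.07012926]
```

>>> {"op": "move_arm", "data": {"deltas": [0.02,0.015,0,0,0,0.01,0.34,0.04,0.035,0,0,0,0.02,0.34,0.06,0.055,0,0,0,0.03,0.34,0.085,0.075,0,0,0,0.038,0.34,0.105,0.09,0.02,0,0,0.038,0.34,0.115,0.1,0.04,0,0,0.038,0.34,0.117,0.101,0.065,0,0,0.038,0.34,0.117,0.101,0.085,0,0,0.038,0.34,0.117,0.101,0.1,0,0,0.038,0.34,0.117,0.101,0.11,0,0,0.038,0.34,0.117,0.101,0.11,0,0,0.038,0.34]}}

```text
t: 12.35
tool_pos: [0.6446, 0.0114, 0.1194]
orientation: [-1.97, -2.445, 0.002]
force: [0.7, -0.0, -0.7]
opening: 0.0375
gripper_force: 38.0
```

Run:
```python
from h import *
F=[]
for i in range(4):
    F.append(robot.read_state()["force"]); robot.read_camera("wrist")
print(np.round(F,2))
pose(); print(delta((.6453,.0114,.112),12.28))
```

```text
[[ 0.71 -0.05 -0.73]
 [-0.97  0.77 -1.58]
 [ 0.22  0.46 -1.44]
 [ 1.14  0.45 -1.28]]
pos [0.6457 0.0116 0.1213] yawy 12.32 z [ 8.e-04 -1.e-04 -1.e+00] F [ 0.7  -0.13 -2.18] tq [-0.08 -0.01 -0.01] open 0.0375 grip 37.99744427204132 t 12.55 q [-0.06  0.32  1.47 -0.    1.35 -0.28]
(array([-0.0001, -0.0005,  0.0093]), array([0.0008, 0.0003, 0.0006]))
```

>>> {"op": "move_arm", "data": {"deltas": [0,0,0.004,0,0,0,0.34,0,0,0.007,0,0,0,0.34,0,0,0.009,0,0,0,0.34,0,0,0.009,0,0,0,0.34]}}

```text
t: 13.05
tool_pos: [0.6449, 0.0117, 0.111]
orientation: [-1.97, -2.446, 0.001]
force: [-0.8, 0.7, 0.2]
opening: 0.0377
gripper_force: 38.0
```

>>> {"op": "move_arm", "data": {"deltas": [0,0,0.0008,0,0,0,0.34,0,0,0.0008,0,0,0,0.34,0,0,0.0008,0,0,0,0.34]}}

```text
t: 13.42
tool_pos: [0.645, 0.0117, 0.1104]
orientation: [-1.97, -2.446, 0.001]
force: [-1.7, 0.6, 0.7]
opening: 0.0374
gripper_force: 38.0
```

```bash
cat >> h.py <<'E'
def avg(n=4):
    F=[];P=[]
    for i in range(n):
        s=robot.read_state(); F.append(s["force"]);P.append(s["tool_pos"]); robot.read_camera("wrist")
    print("F",np.mean(F,0).round(2),"std",np.std(F,0).round(2),"P",np.mean(P,0).round(4),np.std(P,0).round(4))
E
python3 -c "
from h import *
avg();pose()"
```

```text
F [-1.71  0.32  0.79] std [0.5  0.37 0.5 ] P [0.645  0.0117 0.1104] [0. 0. 0.]
pos [0.645  0.0117 0.1104] yawy 12.32 z [-0.001 -0.    -1.   ] F [-1.72  0.65  1.41] tq [-0.01  0.48 -0.  ] open 0.0374 grip 37.99929678440094 t 13.625 q [-0.06  0.33  1.48 -0.    1.33 -0.28]
```

>>> {"op": "move_arm", "data": {"deltas": [0,0,0.0009,0,0,0,0.34,0,0,0.0009,0,0,0,0.34,0,0,0.0009,0,0,0,0.34]}}

```text
t: 14.0
tool_pos: [0.645, 0.0117, 0.1096]
orientation: [-1.97, -2.446, 0.001]
force: [-2.6, -0.0, 3.8]
opening: 0.0377
gripper_force: 38.0
```

```bash
python3 -c "
from h import *
avg();pose();print(delta((.4967,-.021,.1095),12.28))"
```

```text
F [-2.63 -0.03  3.78] std [0.4  0.15 0.53] P [0.645  0.0117 0.1095] [0. 0. 0.]
pos [0.645  0.0117 0.1095] yawy 12.32 z [-9.e-04 -0.e+00 -1.e+00] F [-2.43  0.23  4.52] tq [ 0.    0.69 -0.02] open 0.0376 grip 38.00129592418671 t 14.2 q [-0.06  0.33  1.48 -0.    1.33 -0.28]
(array([-3.000e-04, -1.519e-01,  1.000e-04]), array([-0.0009, -0.0002,  0.0007]))
```

>>> {"op": "move_arm", "data": {"deltas": [0,-0.003,0,0,0,0,0.34,0,-0.008,0,0,0,0,0.34,0,-0.013,0,0,0,0,0.34,0,-0.018,0,0,0,0,0.34]}}

```text
t: 14.7
tool_pos: [0.6274, 0.0077, 0.1097]
orientation: [1.97, 2.447, -0.0]
force: [3.3, 0.3, 3.7]
opening: 0.0374
gripper_force: 38.0
```

>>> {"op": "move_arm", "data": {"deltas": [0,-0.005,0,0,0,0,0.34,0,-0.01,0,0,0,0,0.34,0,-0.015,0,0,0,0,0.34]}}

```text
t: 15.08
tool_pos: [0.6126, 0.0046, 0.1096]
orientation: [-1.97, -2.447, 0.001]
force: [3.2, 1.3, 3.7]
opening: 0.0372
gripper_force: 38.0
```

>>> {"op": "move_arm", "data": {"deltas": [0,-0.005,0,0,0,0,0.34,0,-0.01,0,0,0,0,0.34,0,-0.015,0,0,0,0,0.34,0,-0.02,0,0,0,0,0.34,0,-0.025,0,0,0,0,0.34,0,-0.03,0,0,0,0,0.34]}}

```text
t: 15.82
tool_pos: [0.5832, -0.0018, 0.1095]
orientation: [-1.97, -2.446, 0.001]
force: [3.8, 1.3, 4.5]
opening: 0.0381
gripper_force: 38.0
```

>>> {"op": "move_arm", "data": {"deltas": [0,-0.005,0,0,0,0,0.34,0,-0.01,0,0,0,0,0.34,0,-0.015,0,0,0,0,0.34,0,-0.02,0,0,0,0,0.34,0,-0.025,0,0,0,0,0.34,0,-0.03,0,0,0,0,0.34]}}

```text
t: 16.58
tool_pos: [0.5538, -0.0082, 0.1095]
orientation: [-1.97, -2.446, 0.001]
force: [3.9, 1.7, 3.5]
opening: 0.0378
gripper_force: 38.0
```

>>> {"op": "move_arm", "data": {"deltas": [0,-0.005,0,0,0,0,0.34,0,-0.01,0,0,0,0,0.34,0,-0.015,0,0,0,0,0.34,0,-0.02,0,0,0,0,0.34,0,-0.025,0,0,0,0,0.34,0,-0.03,0,0,0,0,0.34]}}

```text
t: 17.32
tool_pos: [0.5245, -0.0146, 0.1095]
orientation: [-1.97, -2.446, 0.001]
force: [3.7, 1.0, 3.8]
opening: 0.0374
gripper_force: 38.0
```

>>> {"op": "move_arm", "data": {"deltas": [0,-0.005,0,0,0,0,0.34,0,-0.01,0,0,0,0,0.34,0,-0.015,0,0,0,0,0.34,0,-0.02,0,0,0,0,0.34,0,-0.025,0,0,0,0,0.34,0,-0.028,0,0,0,0,0.34,0,-0.028,0,0,0,0,0.34]}}

```text
t: 18.2
tool_pos: [0.497, -0.0206, 0.1094]
orientation: [-1.97, -2.446, 0.002]
force: [1.3, 0.7, 2.9]
opening: 0.038
gripper_force: 38.0
```

```bash
python3 -c "
from h import *
avg(2);pose()"
```

```text
F [1.38 0.5  3.93] std [0.07 0.22 1.01] P [ 0.497  -0.0206  0.1094] [0. 0. 0.]
pos [ 0.497  -0.0206  0.1093] yawy 12.32 z [-2.e-03 -2.e-04 -1.e+00] F [0.33 0.15 4.43] tq [-0.09 -0.19  0.05] open 0.0375 grip 38.00019443035126 t 18.3 q [-0.14 -0.05  1.9  -0.    1.3  -0.36]
```

Stroke done at ~5 N. Lifting 14 cm straight up.

>>> {"op": "move_arm", "data": {"deltas": [0,0,-0.005,0,0,0,0.34,0,0,-0.02,0,0,0,0.34,0,0,-0.04,0,0,0,0.34,0,0,-0.065,0,0,0,0.34,0,0,-0.09,0,0,0,0.34,0,0,-0.115,0,0,0,0.34,0,0,-0.13,0,0,0,0.34,0,0,-0.138,0,0,0,0.34,0,0,-0.14,0,0,0,0.34,0,0,-0.14,0,0,0,0.34,0,0,-0.14,0,0,0,0.34,0,0,-0.14,0,0,0,0.34]}}

```text
t: 19.8
tool_pos: [0.4973, -0.0205, 0.2489]
orientation: [-1.969, -2.446, 0.002]
force: [-0.2, 1.0, -1.3]
opening: 0.0378
gripper_force: 38.0
```

Run:
```python
from h import *
pose(); p,d,K,W=cam("wrist"); c=cloud(d,K,W);save(p,"w5.png")
st=robot.read_state();a=((c-st["tool_pos"])@Ro.from_rotvec(st["orientation"]).as_matrix()).reshape(-1,3)
for z,w in ((.0515,.0018),(.0697,.0018)):
    q=a[(abs(a[:,0])<.012)&(abs(a[:,1])<.016)&(abs(a[:,2]-z)<w)]
    print(len(q),np.linalg.lstsq(np.c_[q[:,:2],np.ones(len(q))],q[:,2],rcond=None)[0])
pose()
```

```text
pos [ 0.4973 -0.0205  0.2489] yawy 12.32 z [-2.e-03  1.e-04 -1.e+00] F [-0.23  1.04 -1.31] tq [-0.03  0.08 -0.01] open 0.0378 grip 37.99733877182007 t 19.8 q [-0.14 -0.15  1.74 -0.    1.56 -0.36]
726 [ 0.00299076 -0.0070125   0.05210772]
275 [-0.02182803 -0.00018017  0.07024177]
pos [ 0.4974 -0.0205  0.249 ] yawy 12.32 z [-0.0018  0.     -1.    ] F [ 0.22 -0.03 -1.73] tq [-0.05  0.04  0.03] open 0.0373 grip 37.99740672111511 t 19.85 q [-0.14 -0.15  1.74 -0.    1.56 -0.36]
```

View pics/w5.png

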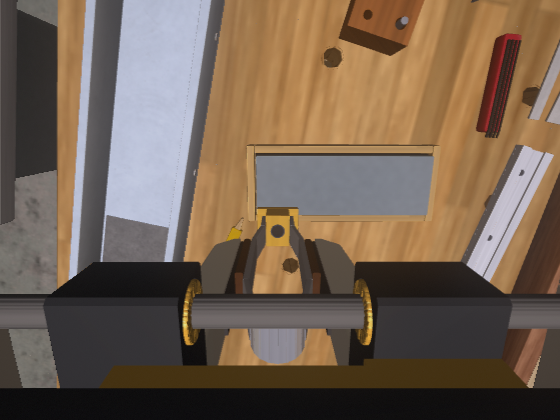

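The nut is still held upright and level in the jaws at (278,230), about 14 cm above the stone, and the arm is at rest. Handing in.

```bash
python3 -c "
from plant import robot
print(robot.close_job())"
```

```text
the job is handed in; nothing more can be done
None
```

The T-nut was drawn flat along the stone from about 76 mm past its centre to 75 mm short of it at roughly 5 N, then lifted about 14 cm clear. It was held upright and still in the tongs when I handed the job in at about 20 s.

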